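# Load the glass grinder and latch its guard gate

### The arm

A 6-joint arm with a two-finger parallel gripper is mounted at the origin on the work surface. World frame = base frame: x ahead of the robot, y to its left, z up, the work surface at z = 0. Lengths are in m, angles in rad, forces in N, time in s.
With the tool pointing down it reaches from about 0.375 to 0.925 m from the base axis. Payload 5.7 kg.
Tool frame: the origin (TCP) lies at the very end of the fingers, on their centre line; the grasp point (between the pads) lies manip.grasp_offset behind it (manip.grasp_offset is the distance from the TCP to the grasp point, in m); z points along the fingers, y is the direction in which the jaws open and shut (so a half turn about z gives the same grasp; the last joint's range is limited). The gripper opens to 85 mm and grips with 20 to 120 N. Pads are 22 mm wide; open, the fingers measure 114 mm over their backs; the gripper's body (76 mm by 85 mm) begins 54 mm behind the grasp point. The pads swing forward as they close: fully open they stand 13 mm farther back than shut.
Start: joints at [-1.347, 0.359, 1.51, -0, 1.272, -0.115], TCP at [0.199, -0.566, 0.231] pointing down, gripper open.
Joint ranges: [-2.97, 2.97], [-1.01, 2.36], [0.21, 2.38], [-0.96, 4.11], [0.2, 2.71], [-2.98, 2.98]. Speed limits (rad/s): [2.39, 2.39, 3.14, 3.14, 3.14, 3.14].

### API

Orientations are given as a unit quaternion [x, y, z, w].
In Python, from bench import sensors, optics, workorder, spotter, manip gives the robot as it stands.
- The arm moves only by the shell command python3 -m creep 'ROWS' [FORCE]. ROWS is JSON, one flat list of numbers, 7 for each row, row after row: the closure, from 0 (fully open) to 1 (shut), then the shift along the tool's x, y, z in units of 150 mm (1.0 is 150 mm), then the turn, a rotation vector about the tool's x, y, z in units of 180 degrees (1.0 is 180 degrees). In form: [claw, x, y, z, wx, wy, wz, claw, x, y, z, wx, wy, wz, ...]. A call has 1 to 10 rows; each row is the pose to reach, as a shift and turn from the pose commanded when the call began, along the tool's axes at that moment, turning the shorter way round; what a row does not reach only later rows make up. A row lasts 1/10 s, in which the tool goes at most 50 mm and 8.59 degrees, less where a joint would pass 70% of its speed; a pose out of reach is approached as far as the arm can. A call with a number of a shift or a turn outside -1 to 1 is refused whole. A call with a gripper value outside its range is refused whole. The fingers move at their own pace and stop on an object; FORCE is the grip in N (left out, the last holds). Time passes only in rows, so rows that repeat a pose let the fingers close. It gives the time, the measured TCP pose, the force and the opening at its end, in the units of the state.
- sensors.get_obs(): the state, without advancing time (a new reading comes with each control period).
- optics.read_camera(name): name is "scene" or "top" or "wrist"; returns a dict with "img" (420x560x3 uint8, red, green, blue), "z_map" (420x560 float32, m along the optical axis (not along the pixel's ray), 0 where there is no reading), "fx", "fy", "cx", "cy" (pixels), "pose" (4x4, takes a point from camera to world coordinates). Camera axes: x right, y down, z forward; pixel columns grow to the right and rows downward; lengths in m; the calibration is good to about 2 mm. A picture is of the moment at which its call begins.
- workorder.hand_in(): hands the job in, once; it reports no verdict.
Trained networks look in the newest picture that a camera, given by its name, has taken for a name from the list of things; names that differ only in an ending like _2 or _b are one class to them, and where a whole thing is asked for, a point or a joint stands for the part that bears it (a point fixed in the world has none). Each returns a list of dicts, best first, with "conf" (0 to 1); they miss things now and then, are a little off and sometimes report something else, mostly with a low value. They report only what shows in the picture. A call takes as long as a camera call.
- spotter.look_for(thing, camera): "location" ([column, row] as shares, 0 to 1, of the picture: columns of its width, rows of its height, amid what is visible of it).
- spotter.tip_of(thing, camera): "location" ([column, row] as shares, 0 to 1, of the picture: columns of its width, rows of its height: a listed point, or the origin of a listed thing).
The state is a dict: "clock": time; "joint_positions": joint angles; "joint_velocities": joint speeds; "tau": joint torques, N m; "ee_pos": TCP position; "eef_rot": TCP orientation; "ft_force": force on the tool from outside, world axes, zero at the start; "moment": the same for the moment, N m; "opening": finger opening in m.
Only numpy, scipy, OpenCV 4.12 (cv2) and the standard library are available. Lean on these libraries where they do the work, as an engineer would, in place of code of your own. Each camera call takes 0.05 s, during which the arm holds its last target.

### The job

Stand the solid round glass blank upright in the middle of the grinder's round plate and let it go; then push the grinder's open front gate shut until its sprung latch snaps in behind the strike and the gate stays shut by itself. Be gentle: do not slam the gate or lean on it with more than 25 N (it takes up to about 16 N near its free edge), and leave everything else on the bench where it stands.

Things in the scene. Friction and masses are not known exactly. Their poses are not given: they have to be found in the camera images.
- blank_center (a point): The glass blank: a plain solid upright green-glass cylinder, 50 mm in diameter, 70 mm tall, about 0.34 kg, standing on the bench. This point is its centre, 35 mm above its underside; z is its axis, up. It stands in one of three spots, left or right of the robot, swapped with a dark steel cup (76 mm wide, 60 mm tall) and a clear jar (60 mm wide, 85 mm tall).
- plate_top (a point): Centre of the upper face of the grinder's round steel plate (170 mm in diameter, 65 mm above the bench), in the middle of the grinder: a fixed grey box 250 mm deep (x) by 300 mm wide (y), open at the top, with thin guard walls up to 145 mm above the bench. Axes: x to the grinder's back, y to its left, z up. The gate is in its front (-x), towards the robot.
- gate_hinge (a point): Hinge end of the gate's outer face, 100 mm above the bench. The gate is a flat grey steel panel 200 mm wide, 6 mm thick, from 55 to 145 mm above the bench, hinged at the grinder's left front. The frame turns with it: -y runs to the free edge, -x is the outward normal, +x the way to push. The vertical hinge axis lies at x = +6 mm in this frame.
- gate_edge (a point): Free edge of the gate's outer face, 100 mm above the bench, 200 mm from gate_hinge; same axes. Behind it, 127 mm above the bench, sits the latch: a sprung bolt, bevelled 45 degrees on its leading side, that sticks out 9 mm past the edge and must ride over the strike lip beside the opening. The outer face is bare but for 5 mm hinge leaves near the hinge.
- gate (a joint): Opening angle, rad: 0 is nominally shut; it starts 0.35 to 0.55 open and stays where left, but a sprung plunger throws an unlatched gate back out to over 0.085. Strike and stop are unmeasured, up to 9 mm fore or aft: the bolt snaps in between -0.045 and +0.055; a firm stop follows 1.5 mm on. Pushed 170 mm from the hinge, the ride takes 8 to 16 N, less after the snap, then much more at the stop.

How it is judged:
By the outcome, as a careful person would: the job done as asked, in the order asked, and still so for the second after the job is handed in, with the robot touching nothing.
It also fails if it takes over 72 s, if anything falls off the work surface, if the arm or the gripper's body presses on something with over 40 N, if the wrist force passes 120 N, or if a joint passes its speed limit or range.

## Working session

There is one attempt and no reset: what is moved stays moved. The work goes in short steps, Python scripts to look and compute and a shell command to move; the robot and the scene stay as the last step left them, time stands still between calls to the robot, and variables do not carry over. Pictures are saved under pics/ and viewed, and the job is handed in when it is done.

```bash
ls; mkdir -p pics
cat > h.py <<'E'
import numpy as np, cv2
from bench import sensors, optics, workorder, spotter, manip
def snap(cam,name=None):
    r=optics.read_camera(cam)
    if name: cv2.imwrite(f'pics/{name}.png',cv2.cvtColor(r['img'],cv2.COLOR_RGB2BGR))
    return r
def pt(r,loc,z=None,plane=None):
    H,W=r['z_map'].shape
    u,v=loc[0]*W,loc[1]*H
    d=np.array([(u-r['cx'])/r['fx'],(v-r['cy'])/r['fy'],1.])
    P=np.array(r['pose'])
    if plane is not None:
        w=P[:3,:3]@d; s=(plane-P[2,3])/w[2]
        return P[:3,3]+s*w
    dz=r['z_map'][min(int(v),H-1),min(int(u),W-1)] if z is None else z
    return (P@np.append(d*dz,1))[:3]
def cloud(r):
    H,W=r['z_map'].shape
    v,u=np.mgrid[:H,:W]; z=r['z_map']
    c=np.stack([(u+.5-r['cx'])/r['fx']*z,(v+.5-r['cy'])/r['fy']*z,z],-1)
    P=np.array(r['pose']); return c@P[:3,:3].T+P[:3,3]
E
python3 - <<'E'
from h import *
np.set_printoptions(precision=4,suppress=True)
print(sensors.get_obs(),manip.grasp_offset)
for c in ['scene','top']:
    r=snap(c,c+'0'); print(c,np.array(r['pose']),r['fx'])
    for t in ['blank_center','plate_top','gate_hinge','gate_edge','gate']:
        for f in (spotter.look_for,spotter.tip_of):
            try:
                for d in f(t,c)[:3]:
                    l=d['location'];print(t,f.__name__,np.round(d['conf'],2),np.round([l[0]*560,l[1]*420]),pt(r,l))
            except Exception as e: print(t,f.__name__,e)
E
```

```text
pics
{'clock': 0.0, 'joint_positions': array([-1.3471,  0.3595,  1.5114, -0.    ,  1.2725, -0.1151]), 'joint_velocities': array([-0.0008,  0.0005,  0.0012, -0.0011, -0.0011,  0.0004]), 'tau': array([  0.0004, -52.7615, -27.862 ,  -0.0002,   0.0134,  -0.    ]), 'ee_pos': array([ 0.1992, -0.5652,  0.2305]), 'eef_rot': array([ 0.9857,  0.1686, -0.0001, -0.0009]), 'ft_force': array([-0.4195, -0.081 , -0.3247]), 'moment': array([ 0.0206, -0.0088, -0.0045]), 'opening': 0.08553817914194216} 0.0187
scene [[ 0.8946  0.2718 -0.3547  0.9277]
 [ 0.4466 -0.5701  0.6896 -0.7344]
 [-0.0148 -0.7753 -0.6314  0.7551]
 [ 0.      0.      0.      1.    ]] 431.5035299592923
blank_center call 0.73 [174. 329.] [ 0.5433 -0.4008  0.0694]
blank_center call 0.28 [325. 202.] [0.6583 0.0728 0.0645]
blank_center call 0.74 [176. 332.] [ 0.5487 -0.4028  0.0674]
plate_top call 0.73 [324. 201.] [0.6527 0.0788 0.0626]
plate_top call 0.96 [328. 206.] [0.6716 0.0625 0.0642]
gate_hinge call 0.7 [271. 177.] [0.5059 0.0756 0.094 ]
gate_hinge call 0.94 [300. 161.] [0.5503 0.1604 0.1038]
gate_edge call 0.97 [268. 174.] [0.500
[... 168 characters left out ...]
, gate_hinge, plate_top
top [[-0.0191 -0.9996  0.0207  0.509 ]
 [-0.9998  0.0189 -0.009  -0.0206]
 [ 0.0086 -0.0208 -0.9997  1.0027]
 [ 0.      0.      0.      1.    ]] 449.6597144540535
blank_center call 0.8 [444. 204.] [ 0.5307 -0.3725  0.0687]
blank_center call 0.68 [443. 204.] [ 0.5305 -0.3705  0.07  ]
plate_top call 0.87 [231. 136.] [0.68   0.0693 0.0683]
plate_top call 0.84 [231. 139.] [0.6738 0.0686 0.0628]
gate_hinge call 0.85 [230. 219.] [0.5069 0.0648 0.1499]
gate_edge call 0.92 [229. 220.] [0.5051 0.0682 0.1457]
gate_edge call 0.67 [266. 246.] [0.4443 0.0011 0.0003]
gate call 0.85 [229. 222.] [0.5026 0.0678 0.1447]
gate call it knows: blank_center, gate_edge, gate_hinge, plate_top
```

View pics/scene0.png

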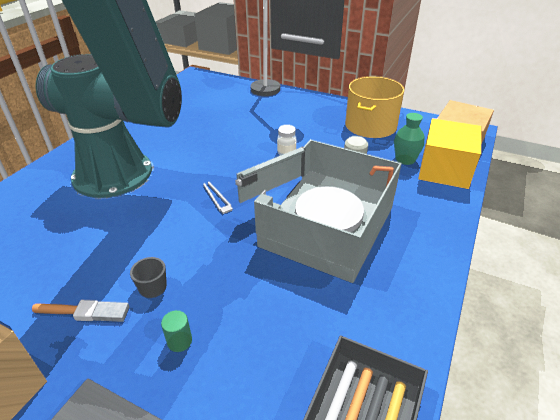

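View pics/top0.png

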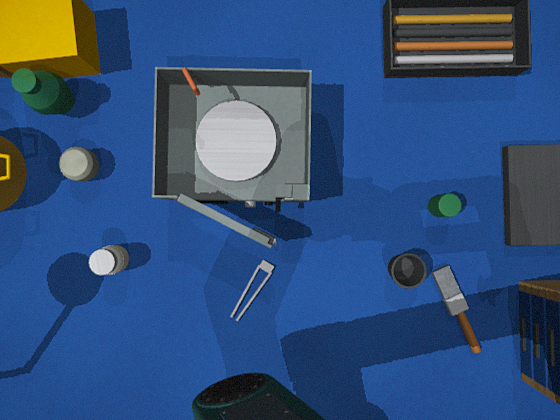

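The blank is the green cylinder at scene (176,332) and top (447,205). The grinder's plate is at top (236,140). The gate's top edge runs from top (180,198) to (274,242). The dark cup is at top (407,270). Next I'll measure these from the depth.

Run:
```python
from h import *
np.set_printoptions(precision=4,suppress=True)
for c in ['top','scene']:
    r=snap(c); C=cloud(r); im=r['img'].astype(int); z=C[...,2]; ok=r['z_map']>0
    X,Y=C[...,0],C[...,1]
    box=ok&(abs(X-.53)<.09)&(abs(Y+.385)<.09)
    g=box&(im[...,1]>im[...,0]+30)&(im[...,1]>im[...,2]+10)
    t=g&(z>.062); P=C[t]; print(c,'blank top n',len(P),P[:,2].max(),cv2.minEnclosingCircle(P[:,:2].astype(np.float32)),np.median(P[:,2]))
    p=ok&(abs(X-.675)<.1)&(abs(Y-.065)<.1)&(abs(z-.065)<.008)&(im.min(-1)>150)
    P=C[p];print('plate n',len(P),np.median(P[:,2]),cv2.minEnclosingCircle(P[:,:2].astype(np.float32)), (np.percentile(P[:,:2],1,0)+np.percentile(P[:,:2],99,0))/2)
    # gate: top region
    q=ok&(X>.40)&(X<.58)&(Y>-.05)&(Y<.22)&(z>.137)&(z<.16)
    P=C[q]; print('gate top n',len(P)); 
    L=P[P[:,0]<.545]; 
    if len(L)>20: print(cv2.minAreaRect(L[:,:2].astype(np.float32)),cv2.boxPoints(cv2.minAreaRect(L[:,:2].astype(np.float32))))
    w=ok&(X>.5)&(X<.9)&(abs(Y-.07)<.2)&(z>.135)&(z<.155); print('box ext',np.percentile(C[w],[1,99],axis=0))
    wl=w&(X>.57)&(X<.78); 
    for s in (wl&(Y>.15),wl&(Y<0)): print('wall fit y=a x+b',np.polyfit(C[s][:,0],C[s][:,1],1) if s.sum()>10 else None)
```

```text
top blank top n 437 0.07399766637954852 ((0.5279490351676941, -0.3839370012283325), 0.02449432574212551) 0.06997039423644558
plate n 5024 0.06547887778708666 ((0.6710625290870667, 0.05909952521324158), 0.08465526252985) [0.6704 0.0587]
gate top n 1107
((0.49810346961021423, 0.05983662232756615), (0.21591289341449738, 0.09277338534593582), 89.94772338867188) [[ 0.4516 -0.0481]
 [ 0.5444 -0.0482]
 [ 0.5446  0.1678]
 [ 0.4518  0.1678]]
box ext [[ 0.5024 -0.0933  0.1355]
 [ 0.7995  0.2104  0.1488]]
wall fit y=a x+b [-0.036  0.23 ]
wall fit y=a x+b [-0.058  -0.0494]
scene blank top n 483 0.07235890060539851 ((0.5334843397140503, -0.3865510821342468), 0.025013655424118042) 0.06891277113179839
plate n 2134 0.06415690150428371 ((0.6767124533653259, 0.059732500463724136), 0.08614692836999893) [0.6766 0.0667]
gate top n 497
((0.5065906047821045, 0.07089295983314514), (0.19477450847625732, 0.02737380750477314), 63.93260192871094) [[ 0.4515 -0.0106]
 [ 0.4761 -0.0226]
 [ 0.5617  0.1524]
 [ 0.5371  0.1644]]
box ext [[ 0.5046 -0.0963  0.1353]
 [ 0.804   0.21    0.1495]]
wall fit y=a x+b [-0.0349  0.2284]
wall fit y=a x+b [-0.0706 -0.042 ]
```

```bash
python3 -m creep '[0,0.25,-0.04,0,0,0,0, 0,0.5,-0.08,0,0,0,0, 0,0.75,-0.12,0,0,0,0, 0,1,-0.16,0,0,0,0]'
python3 -m creep '[0,0.25,-0.04,0,0,0,0, 0,0.5,-0.08,0,0,0,0, 0,0.75,-0.12,0,0,0,0, 0,1,-0.16,0,0,0,0, 0,1,-0.16,0,0,0,0, 0,1,-0.16,0,0,0,0]'
python3 - <<'E'
from h import *
np.set_printoptions(precision=4,suppress=True)
r=snap('wrist','w1'); print(r['pose'])
for d in spotter.tip_of('blank_center','wrist'): print(d)
C=cloud(r); im=r['img'].astype(int); ok=r['z_map']>0;z=C[...,2]
g=ok&(im[...,1]>im[...,0]+30)&(im[...,1]>im[...,2]+10)
P=C[g&(z>.062)&(z<.08)]; print(len(P),cv2.minEnclosingCircle(P[:,:2].astype(np.float32)),np.median(P[:,2]))
E
```

```text
clock: 1.5
ee_pos: [0.334, -0.4927, 0.2313]
eef_rot: [0.986, 0.168, 0.0, 0.0]
ft_force: [0.9, -1.1, -0.1]
opening: 0.0853
clock: 2.1
ee_pos: [0.4669, -0.4204, 0.2311]
eef_rot: [0.986, 0.17, -0.0, -0.0]
ft_force: [-1.0, -0.3, -1.6]
opening: 0.0852
[[ 0.3347 -0.9086 -0.25    0.5302]
 [-0.9423 -0.3227 -0.0889 -0.3996]
 [ 0.0001  0.2653 -0.9642  0.3742]
 [ 0.      0.      0.      1.    ]]
2338 ((0.5303086042404175, -0.3867879807949066), 0.02431582100689411) 0.07050417417581434
```

View pics/w1.png

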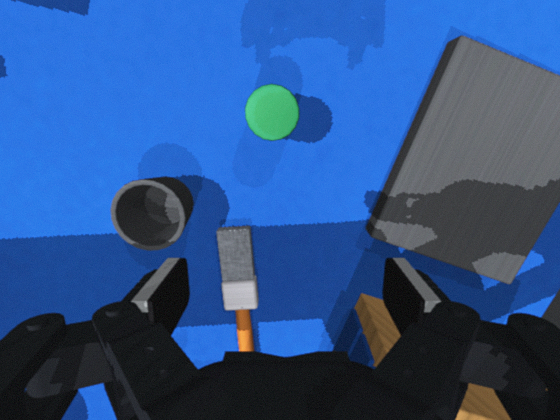

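The wrist view shows the blank at (272,112) with clear space around it. Its fit puts the centre at (0.530, -0.387), top at 0.070. I'll move over it and lower.

```bash
python3 -m creep '[0,0.24,-0.035,0,0,0,0, 0,0.473,-0.071,0,0,0,0, 0,0.473,-0.071,0,0,0,0, 0,0.473,-0.071,0.2,0,0,0, 0,0.473,-0.071,0.4,0,0,0, 0,0.473,-0.071,0.6,0,0,0, 0,0.473,-0.071,0.8,0,0,0, 0,0.473,-0.071,0.8,0,0,0, 0,0.473,-0.071,0.8,0,0,0]'
python3 - <<'E'
from h import *
np.set_printoptions(precision=4,suppress=True)
r=snap('wrist','w2'); 
C=cloud(r); im=r['img'].astype(int); ok=r['z_map']>0;z=C[...,2]
g=ok&(im[...,1]>im[...,0]+30)&(im[...,1]>im[...,2]+10)
P=C[g&(z>.062)&(z<.08)]; print(len(P),cv2.minEnclosingCircle(P[:,:2].astype(np.float32)),np.median(P[:,2]),sensors.get_obs()['ee_pos'])
E
```

```text
clock: 3.1
ee_pos: [0.5286, -0.388, 0.1114]
eef_rot: [0.986, 0.168, -0.001, -0.0]
ft_force: [-0.3, 1.0, 1.7]
opening: 0.0851
4954 ((0.5312418341636658, -0.38617944717407227), 0.02459917776286602) 0.07045785829369922 [ 0.5296 -0.3886  0.1126]
```

View pics/w2.png

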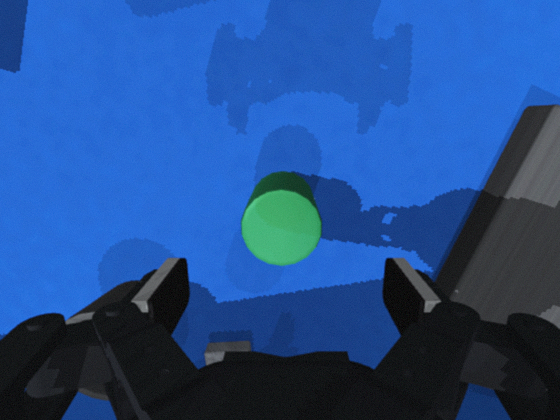

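The blank is centred between the fingers, at (282,228). I'll descend, grip and lift.

```bash
python3 -m creep '[0,0.017,-0.005,0.2,0,0,0, 0,0.017,-0.005,0.4,0,0,0, 0,0.017,-0.005,0.56,0,0,0, 0,0.017,-0.005,0.56,0,0,0, 0.5,0.017,-0.005,0.56,0,0,0, 1,0.017,-0.005,0.56,0,0,0, 1,0.017,-0.005,0.56,0,0,0, 1,0.017,-0.005,0.56,0,0,0, 1,0.017,-0.005,0.56,0,0,0, 1,0.017,-0.005,0.56,0,0,0]' 40
python3 -m creep '[1,0,0,0,0,0,0, 1,0,0,0,0,0,0, 1,0,0,0,0,0,0, 1,0,0,-0.1,0,0,0, 1,0,0,-0.3,0,0,0, 1,0,0,-0.5,0,0,0, 1,0,0,-0.7,0,0,0, 1,0,0,-0.9,0,0,0, 1,0,0,-0.9,0,0,0]'
```

```text
clock: 4.15
ee_pos: [0.533, -0.3864, 0.0298]
eef_rot: [0.986, 0.169, 0.001, 0.001]
ft_force: [-0.6, 1.8, 5.3]
opening: 0.0492
clock: 5.05
ee_pos: [0.5346, -0.3881, 0.1685]
eef_rot: [0.986, 0.169, 0.003, 0.004]
ft_force: [1.3, -1.7, -2.6]
opening: 0.0493
```

```bash
python3 -m creep '[1,0,0,-0.2,0,0,0, 1,0.07,-0.09,-0.4,0,0,0, 1,0.16,-0.21,-0.44,0,0,0, 1,0.25,-0.33,-0.44,0,0,0, 1,0.34,-0.46,-0.44,0,0,0, 1,0.43,-0.58,-0.44,0,0,0, 1,0.52,-0.7,-0.44,0,0,0, 1,0.6,-0.81,-0.44,0,0,0, 1,0.67,-0.9,-0.44,0,0,0, 1,0.72,-0.97,-0.44,0,0,0]'
python3 -m creep '[1,0.1,-0.13,0,0,0,0, 1,0.2,-0.27,0,0,0,0, 1,0.3,-0.4,0,0,0,0, 1,0.4,-0.54,0,0,0,0, 1,0.5,-0.67,0,0,0,0, 1,0.6,-0.81,0,0,0,0, 1,0.68,-0.92,0,0,0,0, 1,0.74,-0.99,0,0,0,0, 1,0.74,-1,0,0,0,0, 1,0.74,-1,0,0,0,0]'
python3 - <<'E'
from h import *
np.set_printoptions(precision=4,suppress=True)
for c in ['wrist','scene']:
    r=snap(c,c+'3'); C=cloud(r); im=r['img'].astype(int); z=C[...,2]; ok=r['z_map']>0
    X,Y=C[...,0],C[...,1]
    p=ok&(abs(X-.675)<.1)&(abs(Y-.065)<.1)&(abs(z-.065)<.006)&(im.min(-1)>110)
    P=C[p][:,:2];print(c,'plate n',len(P),cv2.minEnclosingCircle(P.astype(np.float32)))
    for d in spotter.tip_of('plate_top',c): print(d['conf'],pt(r,d['location'],plane=.065))
o=sensors.get_obs();print(o['ee_pos'],o['eef_rot'])
E
```

```text
clock: 6.05
ee_pos: [0.5853, -0.2113, 0.2277]
eef_rot: [0.986, 0.169, -0.0, -0.0]
ft_force: [0.2, 0.5, -3.3]
opening: 0.0491
clock: 7.05
ee_pos: [0.64, -0.0346, 0.2281]
eef_rot: [0.986, 0.169, -0.0, 0.0]
ft_force: [-1.4, -0.5, -4.3]
opening: 0.049
wrist plate n 27926 ((0.6731603741645813, 0.05729040130972862), 0.08501157909631729)
0.83 [0.6748 0.0599 0.065 ]
scene plate n 2146 ((0.6764165163040161, 0.0582076720893383), 0.08582556992769241)
0.57 [0.6635 0.0638 0.065 ]
[ 0.64   -0.0353  0.2283] [ 0.9858  0.168  -0.0001  0.0001]
```

View pics/wrist3.png

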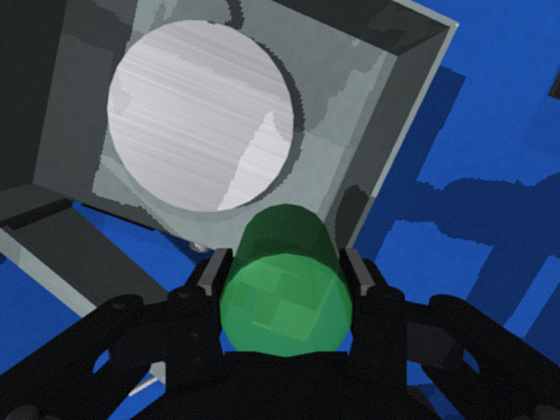

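View pics/scene3.png

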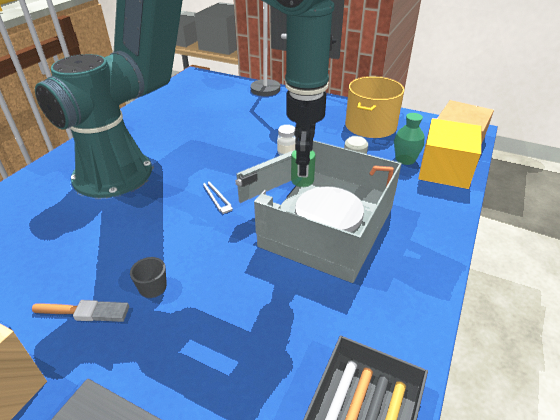

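The wrist view shows the plate at (200,115), fit to radius 85.0 mm with its centre at (0.6732, 0.0573). The blank is held upright between the fingers. I'll move over the plate and measure the blank in the hand.

```bash
python3 -m creep '[1,0.1,-0.13,0,0,0,0, 1,0.21,-0.25,0,0,0,0, 1,0.31,-0.38,0,0,0,0, 1,0.38,-0.47,0,0,0,0, 1,0.413,-0.509,0,0,0,0, 1,0.413,-0.509,0,0,0,0, 1,0.413,-0.509,0,0,0,0, 1,0.413,-0.509,0,0,0,0]'
python3 - <<'E'
from h import *
np.set_printoptions(precision=4,suppress=True)
r=snap('wrist','w4'); C=cloud(r); im=r['img'].astype(int); z=C[...,2]; ok=r['z_map']>0
o=sensors.get_obs();print(o['ee_pos'],o['eef_rot'],o['ft_force'])
g=ok&(im[...,1]>im[...,0]+30)&(im[...,1]>im[...,2]+10)&(np.hypot(C[...,0]-o['ee_pos'][0],C[...,1]-o['ee_pos'][1])<.04)
zt=np.percentile(z[g],80); P=C[g&(abs(z-zt)<.004)]; print(len(P),zt,cv2.minEnclosingCircle(P[:,:2].astype(np.float32)),np.linalg.lstsq(np.c_[P[:,:2]-P[:,:2].mean(0),np.ones(len(P))],P[:,2],rcond=None)[0])
E
```

```text
clock: 8.05
ee_pos: [0.673, 0.0573, 0.2283]
eef_rot: [0.986, 0.168, -0.0, 0.0]
ft_force: [0.4, -0.8, -3.9]
opening: 0.0493
[0.673  0.0573 0.2283] [ 0.9858  0.1681 -0.0002  0.0001] [ 0.5203 -0.1317 -3.3385]
11559 0.2693039509813033 ((0.6721537113189697, 0.055155470967292786), 0.024974077939987183) [-0.0211 -0.0079  0.2688]
```

View pics/w4.png

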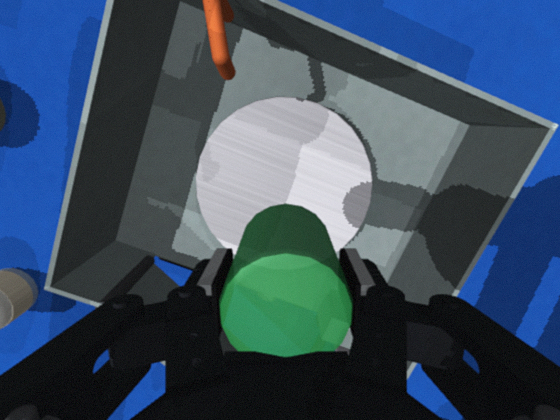

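```bash
python3 -m creep '[1,0.011,-0.01,0.15,0,0,0, 1,0.011,-0.01,0.35,0,0,0, 1,0.011,-0.01,0.55,0,0,0, 1,0.011,-0.01,0.7,0,0,0, 1,0.011,-0.01,0.8,0,0,0, 1,0.011,-0.01,0.84,0,0,0, 1,0.011,-0.01,0.87,0,0,0, 1,0.011,-0.01,0.87,0,0,0, 1,0.011,-0.01,0.87,0,0,0]'
python3 -m creep '[1,0,0,0.008,0,0,0, 1,0,0,0.016,0,0,0, 1,0,0,0.02,0,0,0, 1,0,0,0.02,0,0,0]'
```

```text
clock: 9.0
ee_pos: [0.6753, 0.0603, 0.099]
eef_rot: [0.986, 0.169, 0.001, 0.0]
ft_force: [-0.5, -0.6, -3.2]
opening: 0.0494
clock: 9.4
ee_pos: [0.6744, 0.0604, 0.0949]
eef_rot: [0.986, 0.169, 0.0, -0.0]
ft_force: [0.0, 0.5, -3.7]
opening: 0.0494
```

```bash
python3 -m creep '[1,0,0,0.007,0,0,0, 1,0,0,0.007,0,0,0, 1,0,0,0.007,0,0,0]'
python3 -m creep '[1,0,0,0.007,0,0,0, 1,0,0,0.007,0,0,0, 1,0,0,0.007,0,0,0]'
```

```text
clock: 9.7
ee_pos: [0.6745, 0.0604, 0.0949]
eef_rot: [0.986, 0.169, 0.0, -0.0]
ft_force: [-4.3, -0.7, 6.6]
opening: 0.0489
clock: 10.0
ee_pos: [0.6745, 0.0604, 0.0948]
eef_rot: [0.986, 0.169, 0.0, 0.0]
ft_force: [-5.3, 0.2, 12.4]
opening: 0.049
```

The force has turned from -3.7 N to +12 N, so the blank is touching the plate. I'll ease off slightly, open and rise.

```bash
python3 -m creep '[0.9,0,0,-0.007,0,0,0, 0.7,0,0,-0.007,0,0,0, 0.5,0,0,-0.007,0,0,0, 0.3,0,0,-0.007,0,0,0, 0.1,0,0,-0.007,0,0,0, 0,0,0,-0.007,0,0,0, 0,0,0,-0.007,0,0,0, 0,0,0,-0.007,0,0,0]'
python3 -m creep '[0,0,0,-0.1,0,0,0, 0,0,0,-0.25,0,0,0, 0,0,0,-0.45,0,0,0, 0,0,0,-0.65,0,0,0, 0,0,0,-0.8,0,0,0, 0,0,0,-0.95,0,0,0, 0,0,0,-1,0,0,0, 0,0,0,-1,0,0,0]'
python3 - <<'E'
from h import *
np.set_printoptions(precision=4,suppress=True)
r=snap('wrist','w5'); C=cloud(r); im=r['img'].astype(int); z=C[...,2]; ok=r['z_map']>0
o=sensors.get_obs();print(o['ee_pos'],o['eef_rot'],o['opening'])
g=ok&(im[...,1]>im[...,0]+30)&(im[...,1]>im[...,2]+10)&(np.hypot(C[...,0]-.673,C[...,1]-.058)<.08)
P=C[g&(abs(z-.135)<.006)]; print(len(P),cv2.minEnclosingCircle(P[:,:2].astype(np.float32)),np.linalg.lstsq(np.c_[P[:,:2]-P[:,:2].mean(0),np.ones(len(P))],P[:,2],rcond=None)[0])
E
```

```text
clock: 10.8
ee_pos: [0.6744, 0.0603, 0.0936]
eef_rot: [0.986, 0.169, -0.0, -0.0]
ft_force: [0.4, 0.7, -0.3]
opening: 0.0855
clock: 11.6
ee_pos: [0.6753, 0.0603, 0.2458]
eef_rot: [0.986, 0.169, 0.002, 0.0]
ft_force: [0.1, 0.1, -0.8]
opening: 0.0853
[0.6744 0.0603 0.2442] [0.9857 0.1686 0.0004 0.    ] 0.08527276230110947
2731 ((0.6732802987098694, 0.058046258985996246), 0.02466578781604767) [-0.0139 -0.0073  0.1354]
```

View pics/w5.png

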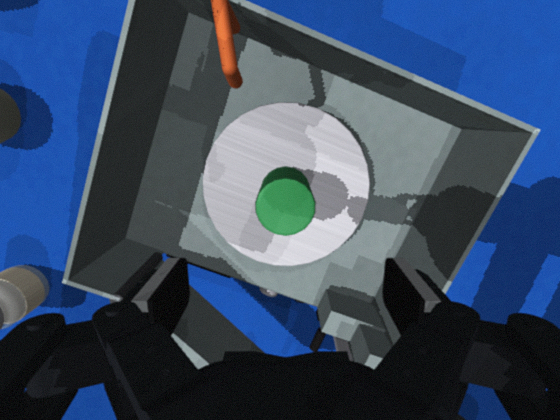

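The blank stands in the middle: its centre is at (0.6733, 0.0580) against the plate's (0.6732, 0.0573), and its top is at 0.135. Next I'll go in front of the gate, high up, close the fingers and measure the gate.

```bash
python3 -m creep '[0,-0.1,0,0,0,0,0, 0.5,-0.3,0,0,0,0,0, 1,-0.5,0,0,0,0,0, 1,-0.7,0,0,0,0,0, 1,-0.9,0,0,0,0,0, 1,-0.98,0,0,0,0,0]' 60
python3 -m creep '[1,-0.2,0,0,0,0,0.03, 1,-0.4,0,0,0,0,0.06, 1,-0.6,-0.01,0,0,0,0.09, 1,-0.8,-0.02,0,0,0,0.124, 1,-0.88,-0.02,0,0,0,0.124, 1,-0.88,-0.02,0,0,0,0.124]'
python3 - <<'E'
from h import *
np.set_printoptions(precision=4,suppress=True)
for c in ['wrist','top','scene']:
    r=snap(c,c+'6')
    np.savez(f'{c}6.npz',C=cloud(r),im=r['img'],z=r['z_map'])
    for t in ['gate_hinge','gate_edge']:
        for d in spotter.tip_of(t,c)[:2]: print(c,t,d['conf'],np.array(d['location'])*[560,420],pt(r,d['location'],plane=.1),pt(r,d['location']))
o=sensors.get_obs();print(o['ee_pos'],o['eef_rot'],o['opening'],o['joint_positions'])
E
```

```text
clock: 12.25
ee_pos: [0.5319, 0.0111, 0.2421]
eef_rot: [0.986, 0.168, -0.002, -0.001]
ft_force: [0.3, -0.3, 0.7]
opening: 0.0124
clock: 12.85
ee_pos: [0.4093, -0.0297, 0.2434]
eef_rot: [1.0, -0.025, -0.0, -0.0]
ft_force: [0.6, 0.1, -0.6]
opening: -0.0003
wrist gate_hinge 0.61 [30.52  38.514] [0.5475 0.1659 0.1   ] [0.5361 0.1339 0.1457]
wrist gate_edge 0.69 [255.976 146.118] [ 0.4541 -0.0077  0.1   ] [ 0.4576 -0.012   0.1454]
top gate_hinge 0.49 [268.128 246.582] [ 0.4505 -0.0049  0.1   ] [ 0.4536 -0.0057  0.1474]
top gate_edge 0.56 [267.288 245.112] [ 0.4535 -0.0032  0.1   ] [ 0.4562 -0.0041  0.1448]
scene gate_hinge 0.63 [302.4   162.582] [0.5559 0.1625 0.1   ] [0.5559 0.1626 0.0999]
scene gate_edge 0.84 [233.52 190.68] [ 0.4511 -0.0244  0.1   ] [ 0.3756  0.0879 -0.0037]
scene gate_edge 0.3 [301.392 161.616] [0.5516 0.1656 0.1   ] [0.5546 0.1585 0.1051]
[ 0.4108 -0.0294  0.2437] [ 0.9997 -0.025  -0.0001 -0.0001] -0.0001412456340626055 [-0.2398  0.0676  1.8689  0.0002  1.2052  1.381 ]
```

View pics/wrist6.png

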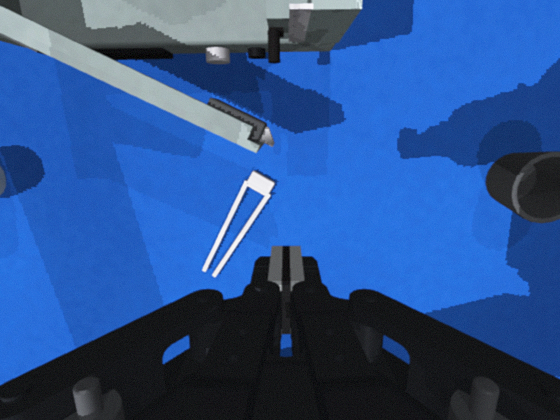

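View pics/scene6.png

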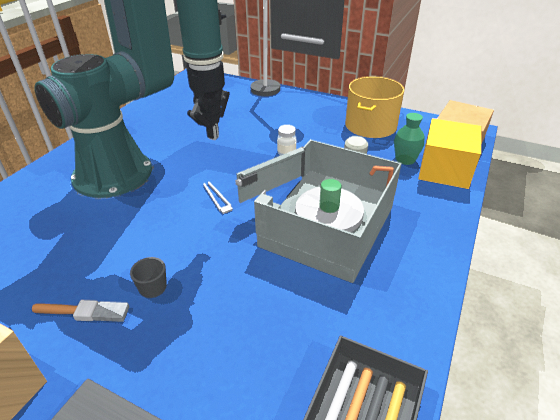

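View pics/top6.png

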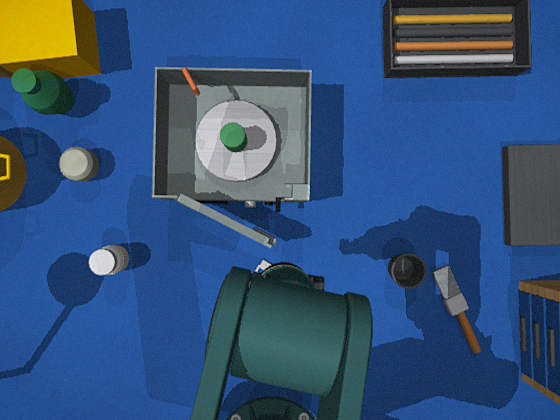

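The wrist view shows the gate's top strip running from (0,20) to (262,150), with the bolt tip at (270,138). The strike lip is at about (275,45), the plunger probably at (217,55). The blank stands on the plate in scene (331,194). I'll fit the outer face line.

Run:
```python
import numpy as np,cv2
np.set_printoptions(precision=4,suppress=True)
d=np.load('wrist6.npz');C=d['C'];ok=d['z']>0
m=ok&(C[...,2]>.139)&(C[...,2]<.152)
v,u=np.nonzero(m); 
k=(u<275)&(v>10)&(v<165)&(v> 15+ (u)*0.40)&(v<50+u*0.48)
P=C[v[k],u[k]]
print(len(P),np.median(P[:,2]),P[:,:2].min(0),P[:,:2].max(0))
# outermost (most -x) per y bin
ys=np.arange(-.01,.14,.01);o=[]
for y in ys:
    s=P[abs(P[:,1]-y)<.003]
    if len(s)>3:o.append([y,np.percentile(s[:,0],3),np.percentile(s[:,0],97)])
o=np.array(o);print(o)
f=np.polyfit(o[:,0],o[:,1],1);print('outer x=a y+b',f,np.arctan(f[0]))
# front wall/strike area of the grinder
q=ok&(C[...,2]>.135)&(C[...,0]>.5)&(C[...,1]<0.02); print('strike area',np.percentile(C[q],[1,50,99],axis=0))
d=np.load('top6.npz');C=d['C'];ok=d['z']>0
w=ok&(abs(C[...,2]-.143)<.006)&(C[...,0]>.6)&(C[...,0]<.76)
for s in (w&(abs(C[...,1]-.2)<.03),w&(abs(C[...,1]+.09)<.03)): print('side wall',np.polyfit(C[s][:,0],C[s][:,1],1),s.sum())
w=ok&(abs(C[...,2]-.143)<.006)&(C[...,0]>.78)&(C[...,1]>-.06)&(C[...,1]<.18);print('back wall x=ay+b',np.polyfit(C[w][:,1],C[w][:,0],1),w.sum(),np.percentile(C[w][:,0],[2,98]))
```

```text
6528 0.1454599469892472 [ 0.453  -0.0188] [0.5506 0.1567]
[[-0.01    0.4545  0.4765]
 [ 0.      0.4594  0.4819]
 [ 0.01    0.4649  0.4867]
 [ 0.02    0.4696  0.4899]
 [ 0.03    0.475   0.4929]
 [ 0.04    0.4803  0.4986]
 [ 0.05    0.4862  0.5037]
 [ 0.06    0.4915  0.5088]
 [ 0.07    0.4966  0.5145]
 [ 0.08    0.5017  0.519 ]
 [ 0.09    0.5069  0.5235]
 [ 0.1     0.5124  0.5279]
 [ 0.11    0.5178  0.5326]
 [ 0.12    0.5229  0.5369]
 [ 0.13    0.5279  0.5417]
 [ 0.14    0.5312  0.5459]]
outer x=a y+b [0.5237 0.4596] 0.48242405042964026
strike area [[ 0.543  -0.0876  0.1354]
 [ 0.5452 -0.066   0.1451]
 [ 0.5493 -0.0412  0.1472]]
side wall [-0.0369  0.2307] 270
side wall [-0.0356 -0.0653] 196
back wall x=ay+b [0.0364 0.7915] 419 [0.7884 0.7995]
```

```bash
cat > g.py <<'E'
import numpy as np
from scipy.spatial.transform import Rotation as R
from bench import sensors
A=np.array([.551,.161]); Y0=-.036
def tcp(th,gap=0,s=.168):
    p=Y0-th; x=np.array([np.cos(p),np.sin(p)]); y=np.array([-x[1],x[0]])
    return A-.006*x-s*y-(.011+gap)*x, p
def rel(targets,z):
    o=sensors.get_obs(); Rm=R.from_quat(o['eef_rot']).as_matrix(); yaw=np.arctan2(Rm[1,0],Rm[0,0])
    print('at',o['ee_pos'],yaw,o['ft_force'])
    for (q,p) in targets:
        d=np.r_[q,z]-o['ee_pos']
        print(np.round(q,4),np.round(Rm.T@d/.15,3),'wz',round(-(p-yaw)/np.pi,4))
E
python3 - <<'E'
from g import *
rel([tcp(.446,.03)],.244); rel([tcp(.446,.03)],.088)
E
```

```text
at [ 0.41076155 -0.02943407  0.24366513] -0.050070590084888615 [-0.22881251 -0.76875634 -0.710521  ]
[0.4315 0.0339] [ 0.117 -0.429 -0.002] wz 0.1375
at [ 0.41076155 -0.02943407  0.24366513] -0.050070590084888615 [-0.22881251 -0.76875634 -0.710521  ]
[0.4315 0.0339] [ 0.117 -0.429  1.038] wz 0.1375
```

```bash
python3 -m creep '[1,0.03,-0.11,0,0,0,0.035, 1,0.06,-0.22,0,0,0,0.07, 1,0.09,-0.33,0,0,0,0.105, 1,0.117,-0.429,0.1,0,0,0.1375, 1,0.117,-0.429,0.3,0,0,0.1375, 1,0.117,-0.429,0.5,0,0,0.1375, 1,0.117,-0.429,0.7,0,0,0.1375, 1,0.117,-0.429,0.9,0,0,0.1375, 1,0.117,-0.429,1,0,0,0.1375, 1,0.117,-0.429,1,0,0,0.1375]'
python3 - <<'E'
from h import *
from g import *
np.set_printoptions(precision=4,suppress=True)
snap('wrist','w7'); snap('scene','s7')
rel([tcp(t,g) for t,g in ((.446,.01),(.446,0),(.4,0),(.35,0),(.3,0),(.25,0),(.2,0),(.15,0))],.0937)
E
```

```text
clock: 14.3
ee_pos: [0.4295, 0.0341, 0.0919]
eef_rot: [0.971, -0.239, -0.002, 0.0]
ft_force: [-1.3, 0.4, 1.0]
opening: 0.0
at [0.4313 0.0339 0.0939] -0.4824570436615746 [-0.2604 -0.3296 -0.1341]
[0.4492 0.0247] [ 0.134 -0.001  0.001] wz -0.0001
[0.4581 0.02  ] [ 0.201 -0.001  0.001] wz -0.0001
[0.4646 0.0159] [0.253 0.003 0.001] wz -0.0148
[0.472  0.0118] [0.309 0.005 0.001] wz -0.0307
[0.4796 0.008 ] [0.365 0.004 0.001] wz -0.0466
[0.4873 0.0046] [ 0.421 -0.     0.001] wz -0.0625
[0.4952 0.0016] [ 0.477 -0.007  0.001] wz -0.0784
[ 0.5032 -0.001 ] [ 0.533 -0.017  0.001] wz -0.0944
```

View pics/w7.png

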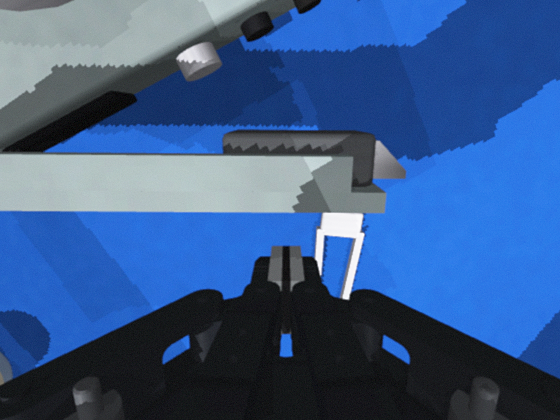

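View pics/s7.png

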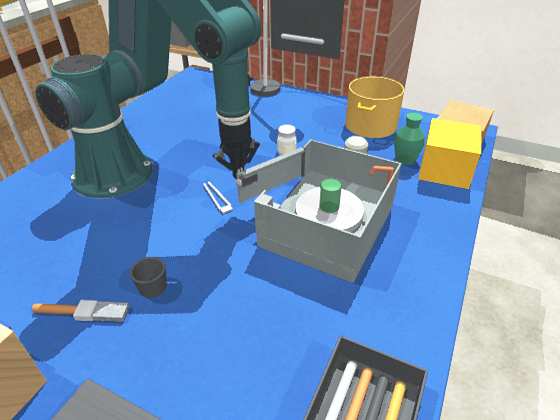

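The fingers face the gate squarely, about 35 mm in from its free edge, and are clear of the tongs. I'll start pushing slowly along the arc.

```bash
python3 -m creep '[1,0.07,0,0,0,0,0, 1,0.13,0,0,0,0,0, 1,0.16,0,0,0,0,0, 1,0.18,0,0,0,0,0, 1,0.2,0,0,0,0,0, 1,0.22,0,0,0,0,-0.005, 1,0.24,0.002,0,0,0,-0.01, 1,0.26,0.003,0,0,0,-0.017, 1,0.28,0.004,0,0,0,-0.023, 1,0.31,0.005,0,0,0,-0.031]'
python3 - <<'E'
from g import *
np.set_printoptions(precision=4,suppress=True)
rel([tcp(t,0) for t in (.3,.25,.2,.15,.12,.1,.08)],.0937)
E
```

```text
clock: 15.4
ee_pos: [0.4718, 0.0116, 0.0937]
eef_rot: [0.982, -0.191, -0.0, -0.0]
ft_force: [-0.2, 0.2, 0.8]
opening: -0.0002
at [0.4718 0.0116 0.0937] -0.38334322961081596 [-0.1859  0.2482  0.7761]
[0.4796 0.008 ] [ 0.057  0.003 -0.   ] wz -0.0151
[0.4873 0.0046] [ 0.113  0.004 -0.   ] wz -0.031
[0.4952 0.0016] [ 0.169  0.003 -0.   ] wz -0.0469
[ 0.5032 -0.001 ] [ 0.226 -0.001 -0.   ] wz -0.0628
[ 0.5081 -0.0023] [ 0.259 -0.005 -0.   ] wz -0.0724
[ 0.5114 -0.0031] [ 0.281 -0.008 -0.   ] wz -0.0787
[ 0.5147 -0.0039] [ 0.304 -0.011 -0.   ] wz -0.0851
```

```bash
python3 -m creep '[1,0.03,0.001,0,0,0,-0.008, 1,0.06,0.003,0,0,0,-0.016, 1,0.09,0.003,0,0,0,-0.024, 1,0.12,0.004,0,0,0,-0.033, 1,0.15,0.003,0,0,0,-0.042, 1,0.17,0.003,0,0,0,-0.047, 1,0.19,0.002,0,0,0,-0.053, 1,0.21,0,0,0,0,-0.058]'
python3 - <<'E'
from h import *
from g import *
np.set_printoptions(precision=4,suppress=True)
snap('wrist','w8')
rel([tcp(t,0) for t in (.15,.12,.1,.08,.07,.06,.05,.04,.03,.02)],.0937)
E
```

```text
clock: 16.2
ee_pos: [0.5012, -0.0004, 0.0937]
eef_rot: [0.995, -0.101, -0.0, -0.0]
ft_force: [0.1, 0.6, 1.3]
opening: 0.0003
at [ 0.5019 -0.0005  0.0938] -0.20118543993610805 [ 1.0597  0.0379 -0.2992]
[ 0.5032 -0.001 ] [0.009 0.001 0.001] wz -0.0048
[ 0.5081 -0.0023] [0.043 0.004 0.001] wz -0.0144
[ 0.5114 -0.0031] [0.066 0.005 0.001] wz -0.0207
[ 0.5147 -0.0039] [0.088 0.005 0.001] wz -0.0271
[ 0.5163 -0.0043] [0.099 0.005 0.001] wz -0.0303
[ 0.518  -0.0046] [0.111 0.005 0.001] wz -0.0335
[ 0.5196 -0.0049] [0.122 0.005 0.001] wz -0.0367
[ 0.5213 -0.0052] [0.133 0.005 0.001] wz -0.0398
[ 0.523  -0.0055] [0.144 0.005 0.001] wz -0.043
[ 0.5246 -0.0058] [0.156 0.004 0.001] wz -0.0462
```

View pics/w8.png

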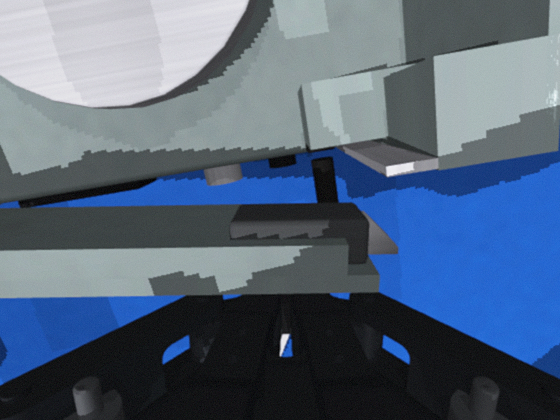

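The gate follows the fingers, now at about 0.17 rad, with its bolt at (380,235) approaching the strike at (390,160). I'll move more slowly from here and watch the force.

```bash
python3 -m creep '[1,0.01,0.001,0,0,0,-0.005, 1,0.02,0.002,0,0,0,-0.008, 1,0.03,0.003,0,0,0,-0.011, 1,0.04,0.004,0,0,0,-0.014, 1,0.048,0.005,0,0,0,-0.016, 1,0.056,0.005,0,0,0,-0.018, 1,0.06,0.005,0,0,0,-0.019]'
python3 -m creep '[1,0.006,0,0,0,0,-0.002, 1,0.012,0,0,0,0,-0.004, 1,0.018,0,0,0,0,-0.006, 1,0.018,0,0,0,0,-0.006]'
```

```text
clock: 16.95
ee_pos: [0.5093, -0.0027, 0.0936]
eef_rot: [0.997, -0.071, -0.0, -0.0]
ft_force: [-2.6, 0.8, -0.6]
opening: -0.0001
clock: 17.35
ee_pos: [0.5123, -0.0033, 0.0937]
eef_rot: [0.998, -0.062, -0.0, -0.0]
ft_force: [-3.0, -0.4, -1.1]
opening: -0.0001
```

```bash
python3 -m creep '[1,0.004,0,0,0,0,-0.001, 1,0.008,0,0,0,0,-0.002, 1,0.012,0,0,0,0,-0.003, 1,0.012,0,0,0,0,-0.003]'
python3 -m creep '[1,0.004,0,0,0,0,-0.001, 1,0.008,0,0,0,0,-0.002, 1,0.012,0,0,0,0,-0.003, 1,0.012,0,0,0,0,-0.003]'
```

```text
clock: 17.75
ee_pos: [0.5142, -0.0034, 0.0937]
eef_rot: [0.998, -0.057, -0.0, -0.0]
ft_force: [-3.2, 0.1, -1.1]
opening: 0.0003
clock: 18.15
ee_pos: [0.516, -0.0036, 0.0937]
eef_rot: [0.999, -0.053, -0.0, -0.0]
ft_force: [-2.4, -0.9, -1.6]
opening: 0.0001
```

```bash
python3 -m creep '[1,0.004,0,0,0,0,-0.001, 1,0.007,0,0,0,0,-0.002, 1,0.007,0,0,0,0,-0.002]'
python3 -m creep '[1,0.004,0,0,0,0,-0.001, 1,0.007,0,0,0,0,-0.002, 1,0.007,0,0,0,0,-0.002]'
```

```text
clock: 18.45
ee_pos: [0.517, -0.0037, 0.0938]
eef_rot: [0.999, -0.05, -0.0, -0.0]
ft_force: [-3.2, -0.9, -0.7]
opening: -0.0003
clock: 18.75
ee_pos: [0.5178, -0.0039, 0.0938]
eef_rot: [0.999, -0.046, -0.0, 0.0]
ft_force: [-5.4, -1.0, -0.5]
opening: 0.0001
```

```bash
python3 -m creep '[1,0.004,0,0,0,0,-0.001, 1,0.007,0,0,0,0,-0.002, 1,0.007,0,0,0,0,-0.002]'
```

```text
clock: 19.05
ee_pos: [0.5181, -0.0038, 0.0936]
eef_rot: [0.999, -0.043, -0.001, -0.0]
ft_force: [-5.2, -1.1, 1.1]
opening: -0.0001
```

```bash
python3 -m creep '[1,0.003,0,0,0,0,-0.001, 1,0.005,0,0,0,0,-0.001, 1,0.005,0,0,0,0,-0.001]'; python3 -c "
from h import *
snap('wrist','w9')"
```

```text
clock: 19.35
ee_pos: [0.5183, -0.0038, 0.0936]
eef_rot: [0.999, -0.042, -0.001, -0.0]
ft_force: [-6.9, -0.4, 2.9]
opening: -0.0
```

View pics/w9.png

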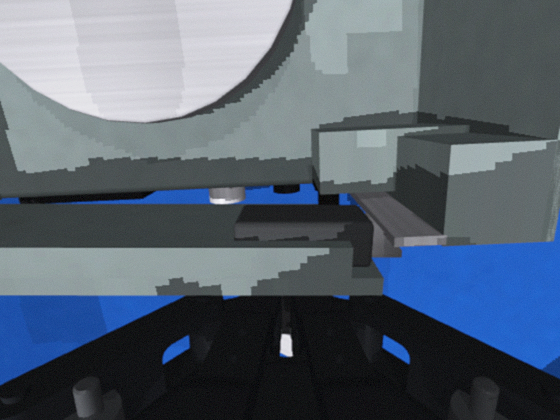

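The bolt, at (385,245), is now on the strike lip at (400,240), so the ride has begun. I'll continue in small steps.

```bash
python3 -m creep '[1,0.003,0,0,0,0,0, 1,0.006,0,0,0,0,0, 1,0.006,0,0,0,0,0]'
```

```text
clock: 19.7
ee_pos: [0.5184, -0.0036, 0.0935]
eef_rot: [0.999, -0.042, -0.002, -0.0]
ft_force: [-10.0, -1.2, 3.2]
opening: -0.0
```

```bash
python3 -m creep '[1,0.003,0,0,0,0,0, 1,0.006,0,0,0,0,0, 1,0.006,0,0,0,0,0]'
```

```text
clock: 20.0
ee_pos: [0.5188, -0.0036, 0.0934]
eef_rot: [0.999, -0.042, -0.003, -0.0]
ft_force: [-10.3, 0.3, 4.3]
opening: 0.0002
```

```bash
python3 -m creep '[1,0.003,0,0,0,0,0, 1,0.006,0,0,0,0,0, 1,0.006,0,0,0,0,0]'
```

```text
clock: 20.3
ee_pos: [0.5193, -0.0036, 0.0933]
eef_rot: [0.999, -0.042, -0.003, -0.0]
ft_force: [-11.0, -0.2, 4.7]
opening: 0.0003
```

```bash
for i in 1; do python3 -m creep '[1,0.003,0,0,0,0,0, 1,0.006,0,0,0,0,0, 1,0.006,0,0,0,0,0]'; done; python3 -m creep '[1,0.003,0,0,0,0,0, 1,0.006,0,0,0,0,0, 1,0.006,0,0,0,0,0]'
```

```text
clock: 20.6
ee_pos: [0.5199, -0.0037, 0.0933]
eef_rot: [0.999, -0.042, -0.003, -0.0]
ft_force: [-12.3, -0.5, 4.9]
opening: -0.0002
clock: 20.9
ee_pos: [0.5205, -0.0038, 0.0933]
eef_rot: [0.999, -0.042, -0.003, -0.0]
ft_force: [-13.3, -0.1, 6.3]
opening: 0.0002
```

```bash
python3 -m creep '[1,0.003,0,0,0,0,0, 1,0.006,0,0,0,0,0, 1,0.006,0,0,0,0,0]'
```

```text
clock: 21.2
ee_pos: [0.5208, -0.0034, 0.0929]
eef_rot: [0.999, -0.042, -0.004, -0.001]
ft_force: [-12.0, 1.4, 4.1]
opening: 0.0002
```

```bash
python3 -m creep '[1,0.003,0,0,0,0,0, 1,0.006,0,0,0,0,0, 1,0.006,0,0,0,0,0]'
```

```text
clock: 21.5
ee_pos: [0.5215, -0.0035, 0.0929]
eef_rot: [0.999, -0.041, -0.004, -0.001]
ft_force: [-13.6, 1.1, 3.9]
opening: -0.0
```

```bash
python3 -m creep '[1,0.003,0,0,0,0,0, 1,0.006,0,0,0,0,0, 1,0.006,0,0,0,0,0]'
```

```text
clock: 21.8
ee_pos: [0.5221, -0.0036, 0.0929]
eef_rot: [0.999, -0.041, -0.004, -0.001]
ft_force: [-14.3, 1.1, 5.4]
opening: 0.0
```

```bash
python3 -m creep '[1,0.003,0,0,0,0,0, 1,0.006,0,0,0,0,0, 1,0.006,0,0,0,0,0]'
```

```text
clock: 22.1
ee_pos: [0.5249, -0.0039, 0.0931]
eef_rot: [0.999, -0.042, -0.003, -0.0]
ft_force: [-5.0, 0.6, -2.8]
opening: -0.0002
```

```bash
python3 -m creep '[1,0.003,0,0,0,0,0, 1,0.006,0,0,0,0,0, 1,0.006,0,0,0,0,0]'; python3 -c "
from h import *
snap('wrist','w10')"
```

```text
clock: 22.4
ee_pos: [0.5276, -0.0044, 0.0934]
eef_rot: [0.999, -0.042, -0.001, -0.0]
ft_force: [-6.9, 0.2, 0.6]
opening: -0.0003
```

View pics/w10.png

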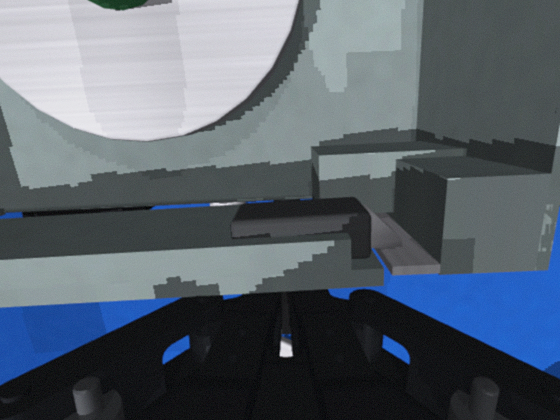

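The force fell from 14 N to about 5 N as the gate moved on 5 mm. That may be the snap, or the bolt may only have reached the flat of the lip. I'll push on gently until the stop shows in the force.

```bash
python3 -m creep '[1,0.002,0,0,0,0,0, 1,0.004,0,0,0,0,0, 1,0.004,0,0,0,0,0]'
```

```text
clock: 22.75
ee_pos: [0.5276, -0.0044, 0.0933]
eef_rot: [0.999, -0.042, -0.002, -0.0]
ft_force: [-7.5, 0.5, -0.0]
opening: 0.0001
```

```bash
python3 -m creep '[1,0.002,0,0,0,0,0, 1,0.004,0,0,0,0,0, 1,0.004,0,0,0,0,0]'
```

```text
clock: 23.05
ee_pos: [0.5276, -0.0044, 0.0933]
eef_rot: [0.999, -0.042, -0.002, -0.0]
ft_force: [-8.9, -0.4, 2.3]
opening: -0.0001
```

```bash
python3 -m creep '[1,0.002,0,0,0,0,0, 1,0.004,0,0,0,0,0, 1,0.004,0,0,0,0,0]'
```

```text
clock: 23.35
ee_pos: [0.5276, -0.0044, 0.0933]
eef_rot: [0.999, -0.042, -0.003, -0.0]
ft_force: [-10.2, -0.1, 3.1]
opening: -0.0001
```

```bash
python3 -m creep '[1,0.004,0,0,0,0,0, 1,0.008,0,0,0,0,0, 1,0.008,0,0,0,0,0]'
```

```text
clock: 23.65
ee_pos: [0.5275, -0.0041, 0.093]
eef_rot: [0.999, -0.042, -0.004, -0.001]
ft_force: [-13.4, 1.2, 4.0]
opening: -0.0
```

```bash
python3 -m creep '[1,0.004,0,0,0,0,0, 1,0.008,0,0,0,0,0, 1,0.008,0,0,0,0,0]'; python3 -c "
from h import *
snap('wrist','w11')"
```

```text
clock: 23.95
ee_pos: [0.5275, -0.0041, 0.0929]
eef_rot: [0.999, -0.041, -0.005, -0.001]
ft_force: [-15.4, 1.0, 7.9]
opening: -0.0003
```

View pics/w11.png

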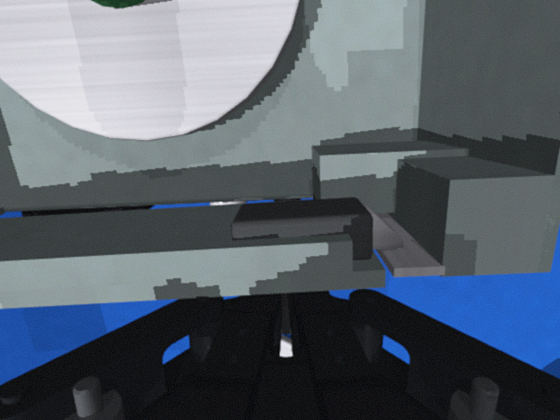

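At 15 N the gate does not move, so it is at the stop. The bolt, at (385,232), shows past the lip at (410,265). I'll back off and check that it stays.

```bash
python3 -m creep '[1,-0.02,0,0,0,0,0, 1,-0.04,0,0,0,0,0, 1,-0.08,0,0,0,0,0, 1,-0.15,0,0,0,0,0, 1,-0.25,0,0,0,0,0, 1,-0.35,0,0,0,0,0, 1,-0.35,0,0,0,0,0]'
python3 - <<'E'
from h import *
r=snap('wrist','w12'); snap('scene','s12')
C=cloud(r); np.save('w12.npy',C)
o=sensors.get_obs();print(o['ee_pos'],o['ft_force'])
m=(r['z_map']>0)&(abs(C[...,2]-.145)<.006)
P=C[m]
L=[]
for y in np.arange(-.03,.1,.01):
    s=P[(abs(P[:,1]-y)<.003)&(P[:,0]>.48)&(P[:,0]<.58)]
    if len(s)>3: L.append([y,np.percentile(s[:,0],3)])
L=np.array(L);f=np.polyfit(L[:,0],L[:,1],1);print(L,f,'theta',np.arctan(f[0])-.036)
E
```

```text
clock: 24.7
ee_pos: [0.4787, -0.0003, 0.0939]
eef_rot: [0.999, -0.042, -0.001, -0.0]
ft_force: [-0.7, 0.7, 0.7]
opening: 0.0004
[ 0.48166511 -0.00078608  0.09426978] [ 0.33352002 -0.07635017  0.49304571]
[[-3.00000000e-02  4.88140843e-01]
 [-2.00000000e-02  4.84054115e-01]
 [-1.00000000e-02  4.89866136e-01]
 [ 6.93889390e-18  4.85450010e-01]
 [ 1.00000000e-02  4.91409748e-01]
 [ 2.00000000e-02  4.85029032e-01]
 [ 3.00000000e-02  4.92998585e-01]
 [ 4.00000000e-02  5.43133489e-01]
 [ 5.00000000e-02  5.43406521e-01]
 [ 6.00000000e-02  5.43680592e-01]
 [ 7.00000000e-02  5.43746207e-01]] [0.72191789 0.49382667] theta 0.5892850032560869
```

View pics/w12.png

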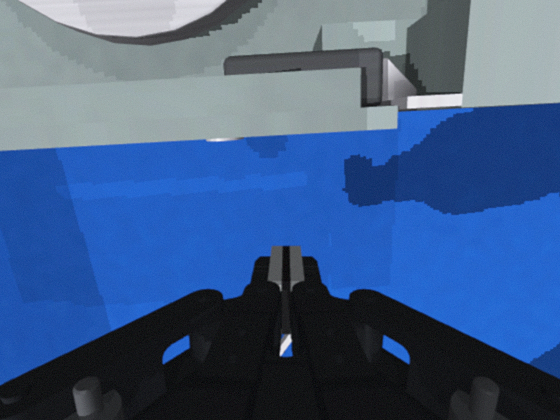

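View pics/s12.png

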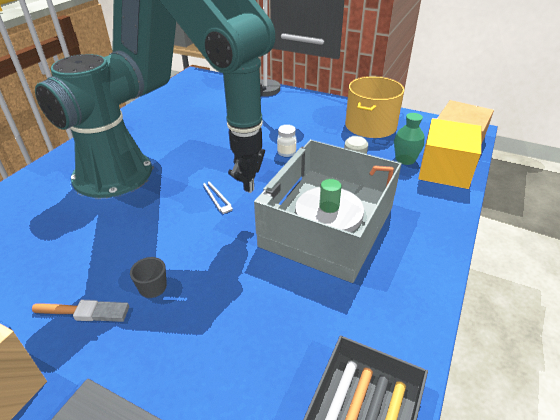

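The gate stayed shut. The bolt, at (395,75), is extended behind the strike lip at (430,100), and the blank is still standing. I'll raise the arm clear and check again.

```bash
python3 -m creep '[1,-0.1,0,-0.1,0,0,0, 1,-0.2,0,-0.3,0,0,0, 1,-0.25,0,-0.5,0,0,0, 1,-0.25,0,-0.7,0,0,0, 1,-0.25,0,-0.85,0,0,0, 1,-0.25,0,-0.9,0,0,0, 1,-0.25,0,-0.9,0,0,0, 1,-0.25,0,-0.9,0,0,0]'
python3 - <<'E'
from h import *
np.set_printoptions(precision=4,suppress=True)
r=snap('wrist','w13'); snap('top','t13'); 
C=cloud(r)
o=sensors.get_obs();print(o['ee_pos'],o['ft_force'])
m=(r['z_map']>0)&(abs(C[...,2]-.145)<.004)&(C[...,0]>.52)&(C[...,0]<.58)
P=C[m];L=[]
for y in np.arange(-.02,.13,.01):
    s=P[abs(P[:,1]-y)<.003]
    if len(s)>3: L.append([y,np.percentile(s[:,0],3)])
L=np.array(L);f=np.polyfit(L[:,0],L[:,1],1);print(L,f,'theta',np.arctan(f[0])-.036)
E
```

```text
clock: 25.6
ee_pos: [0.4432, 0.0024, 0.2279]
eef_rot: [0.999, -0.042, -0.0, -0.0]
ft_force: [-0.5, 1.1, -0.5]
opening: 0.0001
[0.4426 0.0025 0.2274] [-0.1114 -0.0922 -0.0655]
[[-0.02    0.5407]
 [-0.01    0.5409]
 [ 0.      0.5413]
 [ 0.01    0.5416]
 [ 0.02    0.5418]
 [ 0.03    0.5422]
 [ 0.04    0.5425]
 [ 0.05    0.5428]
 [ 0.06    0.5431]
 [ 0.07    0.5433]
 [ 0.08    0.5436]
 [ 0.09    0.5439]
 [ 0.1     0.5441]
 [ 0.11    0.5445]
 [ 0.12    0.5448]] [0.0292 0.5413] theta -0.006804090277479882
```

View pics/t13.png

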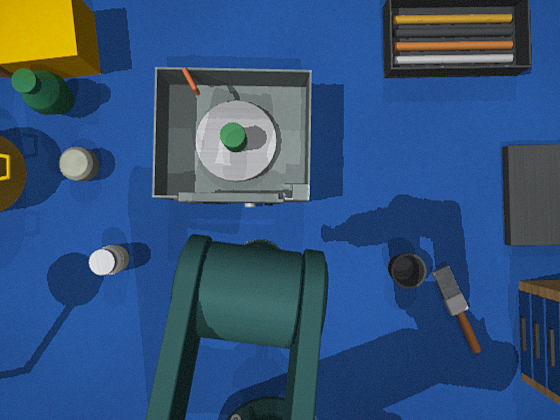

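View pics/w13.png

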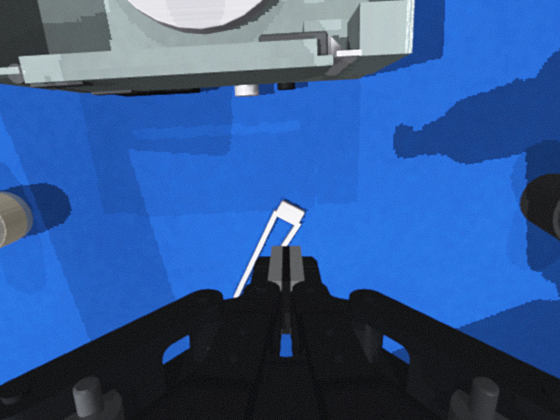

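The gate is at -0.007 rad and stays shut with the arm clear. The blank stands on the plate at top (233,137), and the cup, knife and tongs are where they were. I'll hand in.

```bash
python3 -c "
from bench import workorder
print(workorder.hand_in())"
```

```text
the job is handed in; nothing more can be done
None
```

The glass blank stands upright in the middle of the grinder's plate, and the gate is latched shut. I handed the job in at about 26 s.

- **Blank:** after release its centre measured about 1 mm from the plate's centre, with its top 135 mm above the bench, as it should be. Later pictures show it still standing there.
- **Gate push:** I pushed about 168 mm from the hinge. The force rose to 14 N as the bolt rode the strike and fell to 5 N at the snap. I then pressed to about 15 N (17 N with the upward share) against the stop, and the gate did not move.
- **Gate after release:** with the robot clear, the gate stayed at about -0.007 rad, well inside the 0.085 it would spring out to if unlatched. The bolt shows behind the strike.
- **Rest of the bench:** the last pictures show nothing else moved.
- **Disagreement:** the spotters sometimes mixed up the gate's hinge and edge. I used lines and circles fitted to the depth images instead, which matched the sizes given.

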